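# Close the vacuum chamber and hold its lid down while it pumps

## Robot

A 7-joint arm with a two-finger parallel gripper is mounted at the origin on the work surface. World frame = base frame: x ahead of the robot, y to its left, z up, the work surface at z = 0. Lengths are in m, angles in degrees, forces in N, time in s.
With the tool pointing down it reaches from about 0.425 to 1.025 m from the base axis. Payload 9.4 kg.
Tool frame: the origin (TCP) lies between the finger pads; the fingertips stand 22 mm ahead of it and the grasp point (between the pads) lies 3 mm ahead of it; z points along the fingers, x is the direction in which the jaws open and shut, and the axes are right-handed (so a half turn about z gives the same grasp; the last joint's range is limited). The gripper opens to 93 mm and grips with 3 to 60 N. Pads are 15 mm wide; open, the fingers measure 128 mm over their backs; the gripper's body (75 mm by 188 mm) begins 65 mm behind the grasp point.
Start: joints at [-4.395, 34.337, -0.143, 91.639, 0.103, 54.024, -4.572], TCP at [0.725, -0, 0.241] pointing down, gripper open.
Joint ranges: [-147.43, 147.43], [-19.82, 112.94], [-74.19, 73.91], [6.32, 146.72], [-59.91, 239.91], [6.04, 106.73], [-150.56, 150.56]. Speed limits (degrees/s): [127.2, 127.2, 172.46, 172.46, 180, 180, 180].

## Interface

Orientations are given as a 3x3 rotation matrix whose columns are the frame's x, y, z axes.
In Python, from rig import ctrl, viewer, ticket gives the robot as it stands.
- The arm moves only by the tool drive_tool, never from a script. Its argument "plan" is a list of rows, each an object of numbers: "wx", "wy", "wz": the turn, a rotation vector about the tool's x, y, z in rad; "tx", "ty", "tz": the shift along the tool's x, y, z in cm; "fingers": the opening, from -1 (shut) to 1 (fully open). In form: [{"wx": .., "wy": .., "wz": .., "tx": .., "ty": .., "tz": .., "fingers": ..}, ...]. A call has 1 to 20 rows; each row is the pose to reach, as a shift and turn from the pose measured when the call began, along the tool's axes at that moment; what a row does not reach only later rows make up. A row lasts 1/10 s, in which the tool goes at most 50 mm and 8.59 degrees, less where a joint would pass 70% of its speed; a pose out of reach is approached as far as the arm can. A call with a gripper value outside its range is refused whole. The fingers move at their own pace and stop on an object; "force" is the grip in N (left out, the last holds). Time passes only in rows, so rows that repeat a pose let the fingers close. It gives the time, the measured TCP pose, the force and the opening at its end, in the units of the state.
- ctrl.get_obs(): the state, without advancing time (a new reading comes with each control period).
- viewer.capture(name): name is "scene" or "side" or "wrist"; returns a dict with "image" (480x640x3 uint8, red, green, blue), "vertical_fov" (degrees; the focal length in pixels is half the picture's height over the tangent of half this angle, whatever the lens; pixels are square), "cx", "cy" (the principal point, pixels), "k1" (the pictures are not rectified: a ray, as slopes to the right and down, at radius r is drawn at 1 + k1 r^2 times it, then the intrinsics apply), "pose" (4x4, takes a point from camera to world coordinates). Camera axes: x right, y down, z forward; pixel columns grow to the right and rows downward; lengths in m; the calibration is good to about 2 mm. A picture is of the moment at which its call begins. There is no depth.
- ticket.finish_job(): hands the job in, once; it reports no verdict.
Trained networks look in the newest picture that a camera, given by its name, has taken for a name from the list of things; names that differ only in an ending like _2 or _b are one class to them, and where a whole thing is asked for, a point or a joint stands for the part that bears it (a point fixed in the world has none). Each returns a list of dicts, best first, with "confidence" (0 to 1); they miss things now and then, are a little off and sometimes report something else, mostly with a low value. They report only what shows in the picture. A call takes as long as a camera call. They do not tell look-alikes from the thing itself.
- viewer.find_in(label, camera): "location" ([column, row] in pixels, amid what is visible of it).
The state is a dict: "t": time; "joints": joint angles; "dq": joint speeds; "effort": joint torques, N m; "eef_pos": TCP position; "eef_rot": TCP orientation; "contact_force": force on the tool from outside, world axes, zero at the start; "moment": the same for the moment, N m; "opening": finger opening in m.
Only numpy, scipy, OpenCV 4.12 (cv2) and the standard library are available. Lean on these libraries where they do the work, as an engineer would, in place of code of your own. Each camera call takes 0.05 s, during which the arm holds its last target.

## Task

Start the vacuum infiltration of the tissue cassettes: first turn the valve knob on top of the white unit clockwise, past its click, so that its pointer stays at the second mark, on the chamber side; only then lift the chamber's lid from the bench and set it, without slamming it, over the chamber's two dowels. Press the lid down until the sealing strip is squeezed in and the lid sits flush on the metal flange all round, and finish like that, still holding it firmly pressed down and not letting go. Leave the bottle, the beaker and the slide box standing where they are.

Things in the scene. Friction and masses are not known exactly. Their poses are not given: they have to be found in the camera images.
- unit: Vacuum unit, fixed: white housing 220 (x) x 300 (y) mm, deck 60 mm above the bench; origin at the centre of its underside, front faces -x. On the deck: the chamber's raised aluminium flange (centre at y = +75 mm), the valve knob (x = -45, y = -80) and a vacuum gauge 55 mm wide, up to 125 mm above the bench, behind the knob (x = +60, y = -80).
- chamber_seat (a point): Centre of the chamber mouth, level with the top of its metal flange (80 mm above the bench). x is along the flange's long side (164 x 110 mm), z up. Two 8 mm steel dowels stand 20 mm above the flange at x = -72 and +72 mm, y = 0: full width for 12 mm, then a nose tapering to 3 mm. A black rubber sealing strip runs round the mouth.
- gasket (a joint): How far the rubber sealing strip is squeezed down, in m: 0 free (4 mm proud of the flange), 0.004 flush with it. It begins to give at 6 N and is flush at 14 N, the lid's weight included: some 10 N of push on top of the lid's weight brings lid and flange together; 15 to 20 N is ample. It springs up when the push stops.
- dowel_near (a point): Tip of the dowel at x = -72 mm of the flange (robot side), 20 mm above the flange's top. Axes as chamber_seat.
- dowel_far (a point): Tip of the other dowel, at x = +72 mm.
- valve_grip (a point): Centre of the valve knob's grip bar, on its upright turning axis, 81 mm above the bench. A black bar 44 mm long (along this point's x), 12 mm wide, 22 mm high, on a round skirt 40 mm wide; the bar's top is 11 mm above this point. The white line on its -x end is the pointer. Axes turn with the knob.
- valve (a joint): Angle of the valve knob, rad, growing clockwise seen from above. 0: shut, pointer to the unit's front. 1.05 (60 degrees): vacuum, pointer turned to the chamber side. Stops at both; an over-centre spring holds it at either: it takes about 0.15 N m to start it, less and less towards the middle, and past about 0.58 it snaps on to 1.05 by itself.
- lid_grip (a point): Centre of the lid's handle bar, 44 mm above the flat underside. Loose lid, about 0.45 kg, 164 (x) x 110 x 10 mm, aluminium with a clear window, lying handle up; through holes 9.5 mm at x = -72, +72 mm. Steel bar along x: 118 long, 14 wide, 12 high, 28 free below, posts at x = -52, +52. Fits either way round. Flush, this point is 44 mm above chamber_seat; unpressed, 48.
- reagent: Loose amber reagent bottle, 62 mm wide, 135 mm tall; origin at the centre of its foot. Leave alone.
- beaker: Loose glass beaker, 68 mm wide, 85 mm tall; origin at the centre of its foot. Leave alone.
- slide_box: Loose closed slide box 92 x 162 x 35 mm; origin at the centre of its underside. Leave alone.
Things that resemble listed ones, but are neither listed nor needed, are in the scene too. Leave any orange, pink or red look-alike of the part that bears lid_grip alone.

How it is judged:
By the outcome, as a careful person would: the job done as asked, in the order asked, and still so for the second after the job is handed in, while the arm keeps its last pose, push and grip.
It also fails if it takes over 58 s, if anything falls off the work surface, if the arm or the gripper's body presses on something with over 40 N, if the wrist force passes 120 N, or if a joint passes its speed limit or range.

## Working session

There is one attempt and no reset: what is moved stays moved. The work goes in short steps, Python scripts to look and compute and a tool call to move; the robot and the scene stay as the last step left them, time stands still between calls to the robot, and variables do not carry over. Pictures are saved under pics/ and viewed, and the job is handed in when it is done.

Besides the shell and the picture viewer there is one more tool, called after "Call:" as name(argument=value, ...), one argument or row to a line, values as JSON. drive_tool: Moves the arm, as the interface text tells. Its arguments: {"type":"object","properties":{"plan":{"type":"array"},"force":{"type":"number"}},"required":["plan"]}

```bash
ls; mkdir -p pics
cat > h.py <<'E'
import numpy as np, cv2, json, pickle
from rig import ctrl, viewer, ticket
def cap(n,tag):
    c=viewer.capture(n); cv2.imwrite(f'pics/{tag}.png',cv2.cvtColor(c['image'],cv2.COLOR_RGB2BGR)); pickle.dump(c,open(f'pics/{tag}.pkl','wb')); return c
def K(c):
    f=240/np.tan(np.radians(c['vertical_fov'])/2); return np.array([[f,0,c['cx']],[0,f,c['cy']],[0,0,1]]),np.array([c['k1'],0,0,0,0.])
def ray(c,px):
    k,d=K(c); u=cv2.undistortPoints(np.array([[px]],float),k,d)[0,0]
    P=np.array(c['pose']); r=P[:3,:3]@np.array([u[0],u[1],1]); return P[:3,3],r
def onz(c,px,z):
    o,r=ray(c,px); return o+r*(z-o[2])/r[2]
def proj(c,pts):
    P=np.linalg.inv(np.array(c['pose'])); k,d=K(c)
    rv,_=cv2.Rodrigues(P[:3,:3]); return cv2.projectPoints(np.array(pts,float).reshape(-1,3),rv,P[:3,3],k,d)[0].reshape(-1,2)
E
python3 - <<'E'
from h import *
o=ctrl.get_obs(); print({k:np.round(v,3).tolist() for k,v in o.items()})
for n in ['scene','side','wrist']:
    c=cap(n,n+'0'); print(n,c['vertical_fov'],c['cx'],c['cy'],c['k1'],np.round(c['pose'],3).tolist())
    for l in ['unit','valve_grip','lid_grip','chamber_seat','dowel_near','dowel_far','reagent','beaker','slide_box']:
        try: print(l,[(np.round(x['location'],1).tolist(),round(x['confidence'],2)) for x in viewer.find_in(l,n)])
        except Exception as e: print(l,e)
E
```

```text
pics
{'t': 0.0, 'joints': [-4.393, 34.384, -0.147, 91.68, 0.101, 54.025, -4.571], 'dq': [-0.002, -0.011, -0.05, 0.114, 0.009, -0.011, -0.017], 'effort': [0.001, -76.506, 1.498, -25.234, -0.052, 0.017, 0.0], 'eef_pos': [0.725, -0.0, 0.24], 'eef_rot': [[1.0, 0.0, -0.002], [0.0, -1.0, -0.0], [-0.002, 0.0, -1.0]], 'contact_force': [-0.181, 0.502, 0.142], 'moment': [-0.028, 0.028, 0.051], 'opening': 0.093}
scene 47.29236430626824 321.14478271422166 245.1218972648923 -0.1486893222641659 [[-0.807, 0.455, -0.378, 1.232], [0.591, 0.615, -0.522, 0.94], [-0.005, -0.645, -0.765, 1.429], [0.0, 0.0, 0.0, 1.0]]
unit [([302.8, 221.5], 0.83)]
valve_grip []
lid_grip [([323.7, 347.8], 0.96), ([368.7, 293.8], 0.74), ([481.6, 332.8], 0.74), ([436.8, 271.1], 0.63)]
chamber_seat [([304.3, 219.6], 0.91)]
dowel_near [([302.3, 222.1], 0.89)]
dowel_far [([303.0, 224.5], 0.94)]
reagent [([241.2, 160.5], 0.57)]
beaker [([438.1, 350.7], 0.63), ([246.0, 276.5], 0.24)]
slide_box [([247.0, 277.2], 0.92)]
side 56.06523785899516 319.6887206223109 240.20623579741726 0.024151351188250337 [[0.929, -0.221, 0.297, 0.148], 
[... 249 characters left out ...]
 [([350.4, 301.9], 0.92)]
dowel_near [([350.9, 300.1], 0.97)]
dowel_far [([350.9, 298.7], 0.61), ([352.7, 313.8], 0.57), ([290.8, 227.6], 0.45)]
reagent [([407.4, 380.7], 0.95)]
beaker [([264.2, 179.4], 0.82), ([355.1, 311.9], 0.38)]
slide_box [([410.3, 253.5], 0.62)]
wrist 60.509382004522486 320.71462140322234 242.87780214373987 0.03288712427835855 [[1.0, 0.0, 0.001, 0.725], [0.0, -0.97, -0.242, 0.065], [0.001, 0.242, -0.97, 0.384], [0.0, 0.0, 0.0, 1.0]]
unit [([200.2, 340.0], 0.59)]
valve_grip []
lid_grip [([63.4, 21.8], 0.57)]
chamber_seat [([154.3, 305.5], 0.82)]
dowel_near [([198.5, 335.6], 0.68)]
dowel_far [([147.4, 307.3], 0.95)]
reagent []
beaker []
slide_box [([401.1, 256.5], 0.87)]
```

View pics/scene0.png

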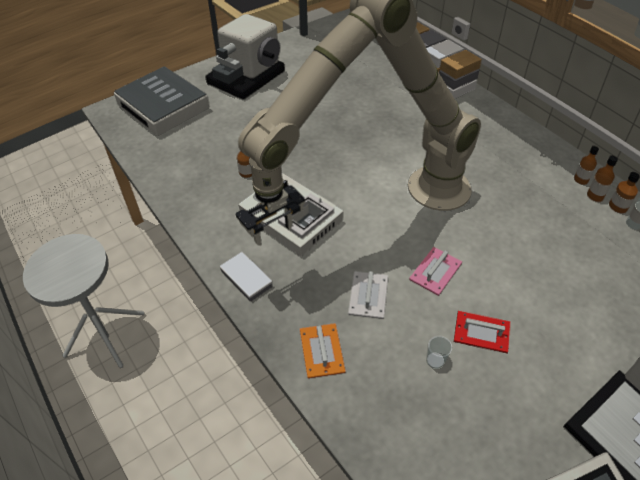

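View pics/side0.png

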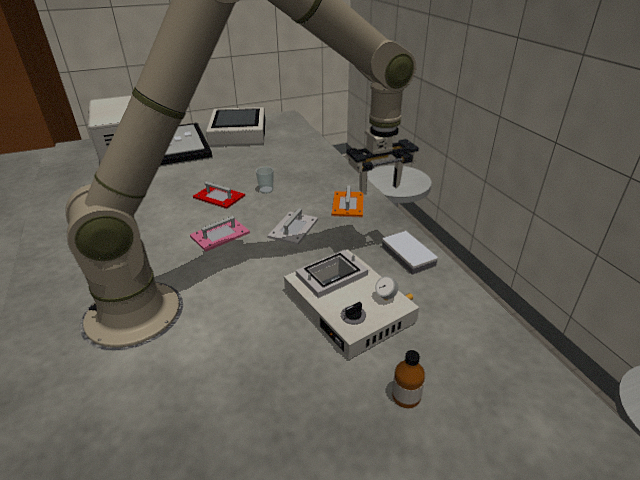

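View pics/wrist0.png

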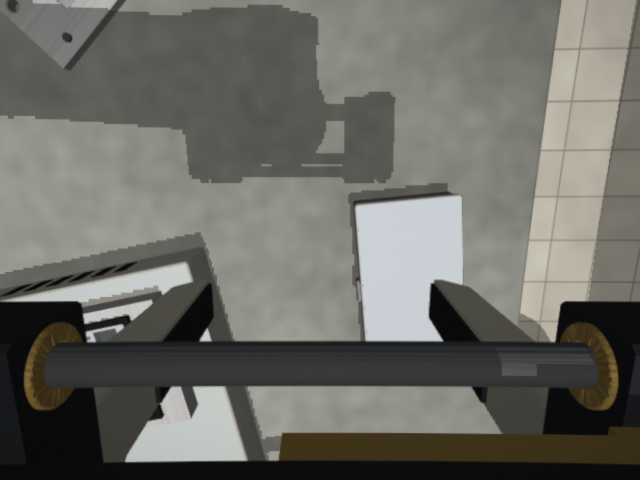

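The true lid candidates are grey (scene 368,294; side 295,227), orange (323,348), pink (437,271) and red (482,333). I choose the grey one as bare aluminium, and will check it in close crops.

Run:
```python
import cv2,numpy as np
a=cv2.imread('pics/side0.png'); 
cv2.imwrite('pics/side0_unit.png',cv2.resize(a[245:360,275:425],None,fx=5,fy=5,interpolation=cv2.INTER_CUBIC))
l=cv2.resize(a[200:250,262:325],None,fx=6,fy=6,interpolation=cv2.INTER_CUBIC)
b=cv2.imread('pics/scene0.png'); s=cv2.resize(b[260:330,335:400],None,fx=6,fy=6,interpolation=cv2.INTER_CUBIC)
o=np.zeros((420,800,3),np.uint8); o[:300,:378]=l; o[:420,400:790]=s
cv2.imwrite('pics/lid0.png',o)
```

```text
(no output)
```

View pics/side0_unit.png

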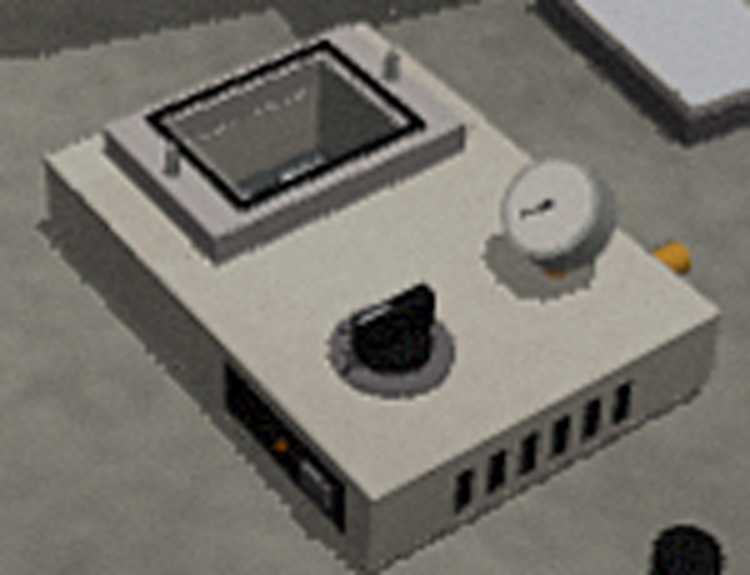

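View pics/lid0.png

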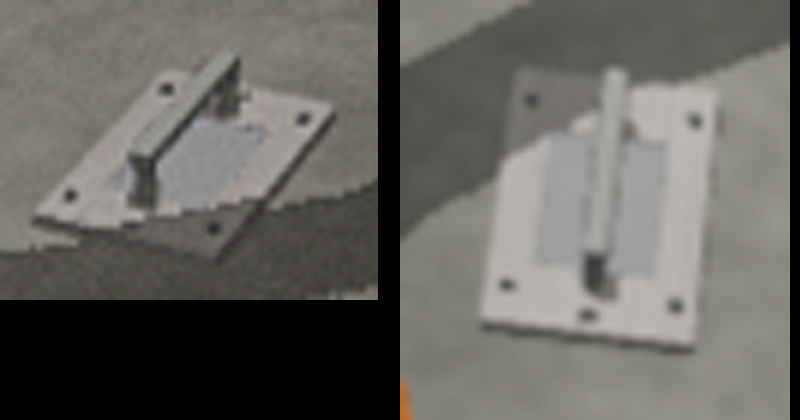

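```bash
cat > fit.py <<'E'
from h import *
from scipy.optimize import least_squares
def fit(obs,x0):
    # obs: list of (cam, px, local xyz) ; pose x,y,yaw at z=0
    def loc(p,L): c,s=np.cos(p[2]),np.sin(p[2]); L=np.asarray(L,float); return np.stack([p[0]+c*L[:,0]-s*L[:,1],p[1]+s*L[:,0]+c*L[:,1],L[:,2]],1)
    def r(p):
        e=[]
        for cam,pts in obs:
            e.append((proj(cam,loc(p,[q[1] for q in pts]))-np.array([q[0] for q in pts])).ravel())
        return np.concatenate(e)
    s=least_squares(r,x0,loss='soft_l1'); return s.x,np.round(r(s.x).reshape(-1,2),1)
E
cat > f1.py <<'E'
from fit import *
S=pickle.load(open('pics/side0.pkl','rb'));C=pickle.load(open('pics/scene0.pkl','rb'))
u=lambda x,y:(x/5+275-.4,y/5+245-.4)
obs=[(S,[(u(45,160),(-.11,.15,.06)),(u(375,500),(-.11,-.15,.06)),(u(718,315),(.11,-.15,.06)),(u(172,146),(-.072,.075,.1)),(u(391,52),(.072,.075,.1)),
 (u(216,245),(-.082,.02,.08)),(u(465,127),(.082,.02,.08)),(u(107,137),(-.082,.13,.08))])]
best=min([fit(obs,[.7,0,a]) for a in np.linspace(-3,3,8)],key=lambda t:np.abs(t[1]).sum())
p,r=best; print('unit',np.round(p[:2],4),np.degrees(p[2]),r.tolist())
l=lambda x,y:(x/6+262-.4,y/6+200-.4); m=lambda x,y:((x-400)/6+335-.4,y/6+260-.4)
obs=[(S,[(l(160,70),(.082,.055,.01)),(l(333,103),(.082,-.055,.01)),(l(35,217),(-.082,.055,.01)),(l(235,53),(.059,0.007,.05)),(l(131,152),(-.059,.007,.05))]),
 (C,[(m(515,68),(-.082,.055,.01)),(m(718,90),(-.082,-.055,.01)),(m(695,345),(.082,-.055,.01)),(m(482,320),(.082,.055,.01)),(m(615,70),(-.059,0,.05)),(m(594,250),(.059,0,.05))])]
for fl in (0,):
  best=min([fit(obs,[.6,.3,a]) for a in np.linspace(-3,3,8)],key=lambda t:np.abs(t[1]).sum())
  print('lid',np.round(best[0][:2],4),np.degrees(best[0][2]),best[1].tolist())
S0=[(407.4,380.7,'reagent'),(264.2,179.4,'beaker'),(410.3,253.5,'box')]
for x,y,n in S0: print(n,onz(S,(x,y),.05)[:2])
k=np.array([p[0],p[1],0]); c,s=np.cos(p[2]),np.sin(p[2])
for n,q in dict(knob=(-.045,-.08),seat=(0,.075),gauge=(.06,-.08)).items(): print(n,p[0]+c*q[0]-s*q[1],p[1]+s*q[0]+c*q[1])
E
python3 f1.py
```

```text
unit [ 0.5376 -0.2044] -347.51278656648736 [[-0.8, -0.3], [-0.2, 1.1], [1.5, -0.4], [0.1, 0.5], [0.1, 0.2], [-0.0, -0.5], [0.5, -0.1], [-1.0, -1.3]]
lid [0.5288 0.2174] -312.22927765598456 [[0.0, -0.1], [0.1, -0.1], [0.7, 0.0], [-3.0, -1.5], [0.2, -0.3], [32.1, 2.7], [-35.5, -3.6], [-35.3, -4.0], [36.0, 3.1], [-1.0, -0.9], [0.6, -0.2]]
reagent [ 0.53985681 -0.500842  ]
beaker [0.51290173 0.50784426]
box [ 0.78042982 -0.11320463]
knob 0.5109610550731772 -0.29224750374432495
seat 0.521382179625604 -0.13118416166096072
gauge 0.6134772050124083 -0.26954422200715983
```

```bash
sed -i 's/(m(515,68),(-.082,.055,.01)),(m(718,90),(-.082,-.055,.01)),(m(695,345),(.082,-.055,.01)),(m(482,320),(.082,.055,.01))/(m(515,68),(-.082,-.055,.01)),(m(718,90),(-.082,.055,.01)),(m(695,345),(.082,.055,.01)),(m(482,320),(.082,-.055,.01))/' f1.py; python3 f1.py
```

```text
unit [ 0.5376 -0.2044] -347.51278656648736 [[-0.8, -0.3], [-0.2, 1.1], [1.5, -0.4], [0.1, 0.5], [0.1, 0.2], [-0.0, -0.5], [0.5, -0.1], [-1.0, -1.3]]
lid [0.5285 0.2189] -314.12806565666847 [[0.7, -0.4], [0.4, 0.1], [-0.0, -0.7], [-2.7, -1.6], [-0.5, -0.7], [-0.4, -0.1], [-0.5, -0.2], [-0.1, -0.3], [-0.3, -0.1], [-0.0, -0.5], [0.3, 0.0]]
reagent [ 0.53985681 -0.500842  ]
beaker [0.51290173 0.50784426]
box [ 0.78042982 -0.11320463]
knob 0.5109610550731772 -0.29224750374432495
seat 0.521382179625604 -0.13118416166096072
gauge 0.6134772050124083 -0.26954422200715983
```

Call:
drive_tool(
  plan=[
    {"wz": -1.789, "tx": -21.4, "ty": 29.2, "tz": 0, "fingers": 0.2},
    {"wz": -1.789, "tx": -21.4, "ty": 29.2, "tz": 0, "fingers": 0.2},
    {"wz": -1.789, "tx": -21.4, "ty": 29.2, "tz": 0, "fingers": 0.2},
    {"wz": -1.789, "tx": -21.4, "ty": 29.2, "tz": 0, "fingers": 0.2},
    {"wz": -1.789, "tx": -21.4, "ty": 29.2, "tz": 0, "fingers": 0.2},
    {"wz": -1.789, "tx": -21.4, "ty": 29.2, "tz": 0, "fingers": 0.2},
    {"wz": -1.789, "tx": -21.4, "ty": 29.2, "tz": 0, "fingers": 0.2},
    {"wz": -1.789, "tx": -21.4, "ty": 29.2, "tz": 0, "fingers": 0.2},
    {"wz": -1.789, "tx": -21.4, "ty": 29.2, "tz": 0, "fingers": 0.2},
    {"wz": -1.789, "tx": -21.4, "ty": 29.2, "tz": 0, "fingers": 0.2},
    {"wz": -1.789, "tx": -21.4, "ty": 29.2, "tz": 0, "fingers": 0.2},
    {"wz": -1.789, "tx": -21.4, "ty": 29.2, "tz": 0, "fingers": 0.2},
    {"wz": -1.789, "tx": -21.4, "ty": 29.2, "tz": 0, "fingers": 0.2},
    {"wz": -1.789, "tx": -21.4, "ty": 29.2, "tz": 0, "fingers": 0.2},
    {"wz": -1.789, "tx": -21.4, "ty": 29.2, "tz": 0, "fingers": 0.2},
    {"wz": -1.789, "tx": -21.4, "ty": 29.2, "tz": 0, "fingers": 0.2},
  ],
)

```text
invalid input at $.plan[0]: expected keys wx, wy, wz, tx, ty, tz, fingers
```

Run:
```python
from h import *
o=ctrl.get_obs(); print({k:np.round(o[k],3).tolist() for k in ['t','joints','eef_pos','eef_rot','contact_force','opening']})
c=cap('wrist','w1'); c=cap('scene','s1')
```

```text
{'t': 1.5, 'joints': [-4.395, 34.337, -0.142, 91.64, 0.103, 54.022, -4.572], 'eef_pos': [0.725, -0.0, 0.241], 'eef_rot': [[1.0, 0.0, 0.0], [0.0, -1.0, -0.0], [0.0, 0.0, -1.0]], 'contact_force': [-0.8, -0.068, 0.667], 'opening': 0.093}
```

View pics/w1.png

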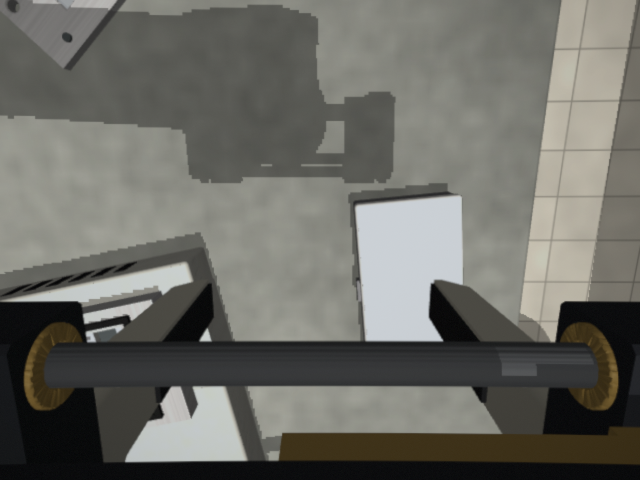

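View pics/s1.png

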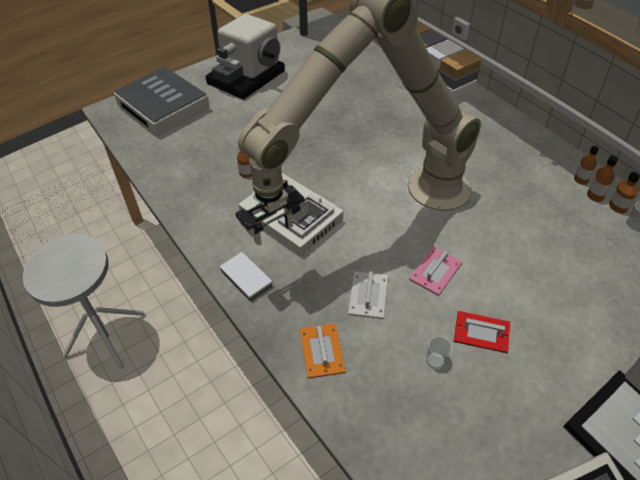

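The move was refused because every row needs all seven keys. Nothing moved, and the pictures are unchanged (the unit's corner is at the wrist's lower left). I'll send it again.

Call:
drive_tool(
  plan=[
    {"wx": 0, "wy": 0, "wz": -1.789, "tx": -21.4, "ty": 29.2, "tz": 0, "fingers": 0.2},
    {"wx": 0, "wy": 0, "wz": -1.789, "tx": -21.4, "ty": 29.2, "tz": 0, "fingers": 0.2},
    {"wx": 0, "wy": 0, "wz": -1.789, "tx": -21.4, "ty": 29.2, "tz": 0, "fingers": 0.2},
    {"wx": 0, "wy": 0, "wz": -1.789, "tx": -21.4, "ty": 29.2, "tz": 0, "fingers": 0.2},
    {"wx": 0, "wy": 0, "wz": -1.789, "tx": -21.4, "ty": 29.2, "tz": 0, "fingers": 0.2},
    {"wx": 0, "wy": 0, "wz": -1.789, "tx": -21.4, "ty": 29.2, "tz": 0, "fingers": 0.2},
    {"wx": 0, "wy": 0, "wz": -1.789, "tx": -21.4, "ty": 29.2, "tz": 0, "fingers": 0.2},
    {"wx": 0, "wy": 0, "wz": -1.789, "tx": -21.4, "ty": 29.2, "tz": 0, "fingers": 0.2},
    {"wx": 0, "wy": 0, "wz": -1.789, "tx": -21.4, "ty": 29.2, "tz": 0, "fingers": 0.2},
    {"wx": 0, "wy": 0, "wz": -1.789, "tx": -21.4, "ty": 29.2, "tz": 0, "fingers": 0.2},
    {"wx": 0, "wy": 0, "wz": -1.789, "tx": -21.4, "ty": 29.2, "tz": 0, "fingers": 0.2},
    {"wx": 0, "wy": 0, "wz": -1.789, "tx": -21.4, "ty": 29.2, "tz": 0, "fingers": 0.2},
    {"wx": 0, "wy": 0, "wz": -1.789, "tx": -21.4, "ty": 29.2, "tz": 0, "fingers": 0.2},
    {"wx": 0, "wy": 0, "wz": -1.789, "tx": -21.4, "ty": 29.2, "tz": 0, "fingers": 0.2},
    {"wx": 0, "wy": 0, "wz": -1.789, "tx": -21.4, "ty": 29.2, "tz": 0, "fingers": 0.2},
  ],
)

```text
t: 3.1
eef_pos: [0.511, -0.292, 0.2407]
eef_rot: [[-0.213, 0.977, 0.0], [0.977, 0.213, -0.0], [-0.0, -0.0, -1.0]]
contact_force: [0.2, 0.6, -0.5]
opening: 0.0556
```

Run:
```python
from h import *
o=ctrl.get_obs(); print({k:np.round(o[k],3).tolist() for k in ['t','joints','eef_pos','eef_rot','contact_force','opening']})
c=cap('wrist','w2')
```

```text
{'t': 3.1, 'joints': [44.024, 27.243, -28.308, 108.723, 16.952, 48.155, 109.264], 'eef_pos': [0.511, -0.292, 0.241], 'eef_rot': [[-0.213, 0.977, 0.0], [0.977, 0.213, -0.0], [-0.0, -0.0, -1.0]], 'contact_force': [0.154, 0.562, -0.486], 'opening': 0.056}
```

View pics/w2.png

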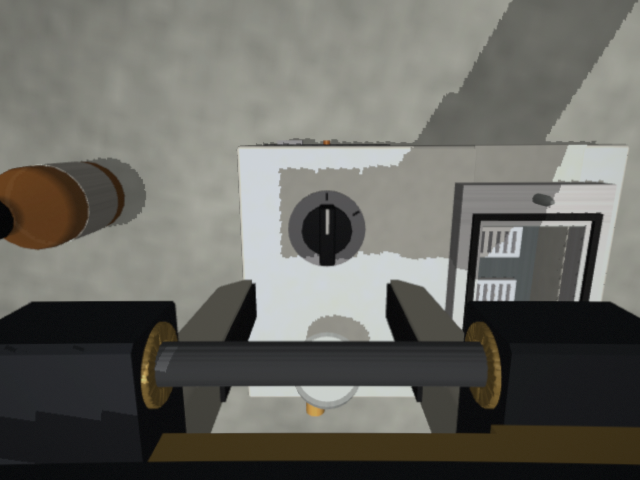

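The wrist view shows the knob: bar along column 327, rows 200-265, skirt centre about (327,228), marks at (327,197) and (357,212). The near dowel is at about (543,200).

```bash
cat > f2.py <<'E'
from fit import *
c=pickle.load(open('pics/w2.pkl','rb'))
a=c['image']; g=cv2.cvtColor(a,cv2.COLOR_RGB2BGR)
cv2.imwrite('pics/w2_knob.png',cv2.resize(g[140:300,230:420],None,fx=4,fy=3.7,interpolation=cv2.INTER_CUBIC))
print('skirt',onz(c,(327,229),.07)); print('pointer line',onz(c,(327.3,209),.092),onz(c,(326.8,235),.092))
print('deckcorner',onz(c,(238,146),.06),onz(c,(628,146),.06)); print('dowel',onz(c,(543,203),.09))
p=[.5376,-.2044,np.radians(12.49)];C,s=np.cos(p[2]),np.sin(p[2])
W=lambda x,y,z:(p[0]+C*x-s*y,p[1]+s*x+C*y,z)
print(np.round(proj(c,[W(-.11,-.15,.06),W(-.11,.15,.06),W(-.045,-.08,.07),W(-.067,-.08,.092),W(-.023,-.08,.092),W(-.072,.075,.1),W(-.082,.02,.08),W(-.082,.13,.08)]),1).tolist())
E
python3 f2.py
```

```text
skirt [ 0.51117548 -0.28838836  0.07      ]
pointer line [ 0.49226977 -0.29270515  0.092     ] [ 0.51103703 -0.2888968   0.092     ]
deckcorner [ 0.46443248 -0.36846677  0.06      ] [ 0.40253119 -0.08004148  0.06      ]
dowel [ 0.45570714 -0.14317717  0.09      ]
[[230.4, 141.8], [628.4, 139.1], [322.2, 227.7], [322.3, 204.0], [322.4, 262.9], [548.0, 197.5], [458.8, 180.6], [612.8, 179.5]]
```

View pics/w2_knob.png

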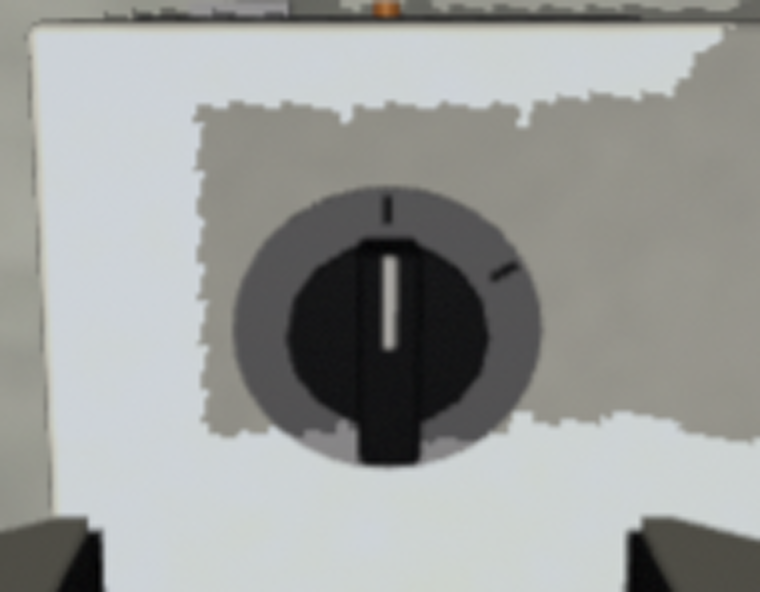

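Call:
drive_tool(
  plan=[
    {"wx": 0, "wy": 0, "wz": 0, "tx": 0.3, "ty": 0, "tz": 4, "fingers": 0.2},
    {"wx": 0, "wy": 0, "wz": 0, "tx": 0.3, "ty": 0, "tz": 8, "fingers": 0.2},
    {"wx": 0, "wy": 0, "wz": 0, "tx": 0.3, "ty": 0, "tz": 11, "fingers": 0.2},
    {"wx": 0, "wy": 0, "wz": 0, "tx": 0.3, "ty": 0, "tz": 13, "fingers": 0.2},
    {"wx": 0, "wy": 0, "wz": 0, "tx": 0.3, "ty": 0, "tz": 14, "fingers": 0.2},
    {"wx": 0, "wy": 0, "wz": 0, "tx": 0.3, "ty": 0, "tz": 14.4, "fingers": 0.2},
    {"wx": 0, "wy": 0, "wz": 0, "tx": 0.3, "ty": 0, "tz": 14.4, "fingers": -0.9},
    {"wx": 0, "wy": 0, "wz": 0, "tx": 0.3, "ty": 0, "tz": 14.4, "fingers": -0.9},
    {"wx": 0, "wy": 0, "wz": 0, "tx": 0.3, "ty": 0, "tz": 14.4, "fingers": -0.9},
    {"wx": 0, "wy": 0, "wz": 0, "tx": 0.3, "ty": 0, "tz": 14.4, "fingers": -0.9},
    {"wx": 0, "wy": 0, "wz": 0, "tx": 0.3, "ty": 0, "tz": 14.4, "fingers": -0.9},
    {"wx": 0, "wy": 0, "wz": 0, "tx": 0.3, "ty": 0, "tz": 14.4, "fingers": -0.9},
  ],
  force=15,
)

```text
t: 4.35
eef_pos: [0.5103, -0.2882, 0.097]
eef_rot: [[-0.214, 0.977, -0.0], [0.977, 0.214, 0.001], [0.001, -0.0, -1.0]]
contact_force: [-3.9, 15.0, 12.1]
opening: 0.0126
```

Call:
drive_tool(
  plan=[
    {"wx": 0, "wy": 0, "wz": 0, "tx": 0.08, "ty": 0, "tz": -0.2, "fingers": -0.9},
    {"wx": 0, "wy": 0, "wz": 0, "tx": 0.08, "ty": 0, "tz": -0.3, "fingers": -0.9},
    {"wx": 0, "wy": 0, "wz": 0, "tx": 0.08, "ty": 0, "tz": -0.3, "fingers": -0.9},
  ],
  force=30,
)

```text
t: 4.65
eef_pos: [0.5099, -0.2877, 0.0975]
eef_rot: [[-0.214, 0.977, -0.001], [0.977, 0.214, 0.002], [0.003, -0.0, -1.0]]
contact_force: [7.9, -3.3, -30.5]
opening: 0.0122
```

Call:
drive_tool(
  plan=[
    {"wx": 0, "wy": 0, "wz": 0, "tx": 0, "ty": 0, "tz": 0, "fingers": -0.9},
    {"wx": 0, "wy": 0, "wz": 0.1, "tx": 0, "ty": 0, "tz": 0, "fingers": -0.9},
    {"wx": 0, "wy": 0, "wz": 0.2, "tx": 0, "ty": 0, "tz": 0, "fingers": -0.9},
    {"wx": 0, "wy": 0, "wz": 0.3, "tx": 0, "ty": 0, "tz": 0, "fingers": -0.9},
    {"wx": 0, "wy": 0, "wz": 0.4, "tx": 0, "ty": 0, "tz": 0, "fingers": -0.9},
  ],
)

```text
t: 5.15
eef_pos: [0.51, -0.2868, 0.0973]
eef_rot: [[0.187, 0.982, -0.001], [0.982, -0.187, 0.003], [0.003, -0.002, -1.0]]
contact_force: [1.1, 3.5, -5.1]
opening: 0.0122
```

Forces are low and the knob is following. I'll continue to the end.

Call:
drive_tool(
  plan=[
    {"wx": 0, "wy": 0, "wz": 0.1, "tx": 0, "ty": 0, "tz": 0, "fingers": -0.9},
    {"wx": 0, "wy": 0, "wz": 0.2, "tx": 0, "ty": 0, "tz": 0, "fingers": -0.9},
    {"wx": 0, "wy": 0, "wz": 0.3, "tx": 0, "ty": 0, "tz": 0, "fingers": -0.9},
    {"wx": 0, "wy": 0, "wz": 0.4, "tx": 0, "ty": 0, "tz": 0, "fingers": -0.9},
    {"wx": 0, "wy": 0, "wz": 0.5, "tx": 0, "ty": 0, "tz": 0, "fingers": -0.9},
    {"wx": 0, "wy": 0, "wz": 0.6, "tx": 0, "ty": 0, "tz": 0, "fingers": -0.9},
    {"wx": 0, "wy": 0, "wz": 0.64, "tx": 0, "ty": 0, "tz": 0, "fingers": -0.9},
    {"wx": 0, "wy": 0, "wz": 0.64, "tx": 0, "ty": 0, "tz": 0, "fingers": -0.9},
  ],
)

```text
t: 5.95
eef_pos: [0.5107, -0.2855, 0.0973]
eef_rot: [[0.735, 0.678, -0.0], [0.678, -0.735, 0.004], [0.003, -0.003, -1.0]]
contact_force: [2.7, 4.6, -4.0]
opening: 0.0116
```

Run:
```python
from h import *
o=ctrl.get_obs(); print({k:np.round(o[k],3).tolist() for k in ['t','joints','eef_pos','eef_rot','contact_force','moment','opening']})
r=o['eef_rot']; print(np.degrees(np.arctan2(r[1][0],r[0][0])))
```

```text
{'t': 5.95, 'joints': [27.657, 35.997, -5.729, 116.413, 6.711, 28.005, 59.743], 'eef_pos': [0.511, -0.286, 0.097], 'eef_rot': [[0.735, 0.678, -0.0], [0.678, -0.735, 0.004], [0.003, -0.003, -1.0]], 'contact_force': [2.734, 4.613, -4.014], 'moment': [1.055, -0.772, -0.131], 'opening': 0.012}
42.66306202990389
```

Call:
drive_tool(
  plan=[
    {"wx": 0, "wy": 0, "wz": 0, "tx": 0, "ty": 0, "tz": 0, "fingers": 0.2},
    {"wx": 0, "wy": 0, "wz": 0, "tx": 0, "ty": 0, "tz": 0, "fingers": 0.2},
    {"wx": 0, "wy": 0, "wz": 0, "tx": 0, "ty": 0, "tz": 0, "fingers": 0.2},
    {"wx": 0, "wy": 0, "wz": 0, "tx": 0, "ty": 0, "tz": -2, "fingers": 0.2},
    {"wx": 0, "wy": 0, "wz": 0, "tx": 0, "ty": 0, "tz": -6, "fingers": 0.2},
    {"wx": 0, "wy": 0, "wz": 0, "tx": 0, "ty": 0, "tz": -10, "fingers": 0.2},
    {"wx": 0, "wy": 0, "wz": 0, "tx": 0, "ty": 0, "tz": -14.5, "fingers": 0.2},
    {"wx": 0, "wy": 0, "wz": 0, "tx": 0, "ty": 0, "tz": -14.5, "fingers": 0.2},
  ],
)

```text
t: 6.75
eef_pos: [0.5129, -0.2878, 0.2481]
eef_rot: [[0.736, 0.677, 0.008], [0.677, -0.736, -0.0], [0.006, 0.005, -1.0]]
contact_force: [0.1, -0.3, -1.4]
opening: 0.0555
```

Run:
```python
from h import *
c=cap('wrist','w3'); o=ctrl.get_obs(); print(np.round(o['eef_pos'],4),o['t'])
```

```text
[ 0.5117 -0.2873  0.2454] 6.8
```

View pics/w3.png

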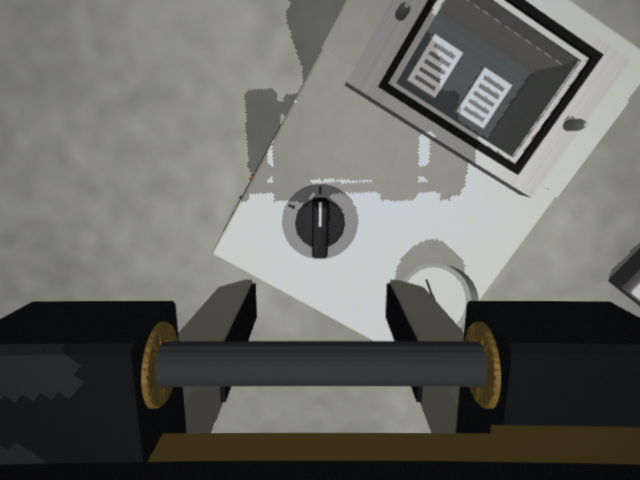

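Pointer now at the second mark (bar top (320,200), mark (320,190); first mark left at (291,206)), and it stays with the fingers off. On to the lid.

Call:
drive_tool(
  plan=[
    {"wx": 0, "wy": 0, "wz": 1.515, "tx": 35.5, "ty": -36.1, "tz": 0, "fingers": 0.2},
    {"wx": 0, "wy": 0, "wz": 1.515, "tx": 35.5, "ty": -36.1, "tz": 0, "fingers": 0.2},
    {"wx": 0, "wy": 0, "wz": 1.515, "tx": 35.5, "ty": -36.1, "tz": 0, "fingers": 0.2},
    {"wx": 0, "wy": 0, "wz": 1.515, "tx": 35.5, "ty": -36.1, "tz": 0, "fingers": 0.2},
    {"wx": 0, "wy": 0, "wz": 1.515, "tx": 35.5, "ty": -36.1, "tz": 0, "fingers": 0.2},
    {"wx": 0, "wy": 0, "wz": 1.515, "tx": 35.5, "ty": -36.1, "tz": 0, "fingers": 0.2},
    {"wx": 0, "wy": 0, "wz": 1.515, "tx": 35.5, "ty": -36.1, "tz": 0, "fingers": 0.2},
    {"wx": 0, "wy": 0, "wz": 1.515, "tx": 35.5, "ty": -36.1, "tz": 0, "fingers": 0.2},
    {"wx": 0, "wy": 0, "wz": 1.515, "tx": 35.5, "ty": -36.1, "tz": 0, "fingers": 0.2},
    {"wx": 0, "wy": 0, "wz": 1.515, "tx": 35.5, "ty": -36.1, "tz": 0, "fingers": 0.2},
    {"wx": 0, "wy": 0, "wz": 1.515, "tx": 35.5, "ty": -36.1, "tz": 0, "fingers": 0.2},
    {"wx": 0, "wy": 0, "wz": 1.515, "tx": 35.5, "ty": -36.1, "tz": 0, "fingers": 0.2},
    {"wx": 0, "wy": 0, "wz": 1.515, "tx": 35.5, "ty": -36.1, "tz": 0, "fingers": 0.2},
    {"wx": 0, "wy": 0, "wz": 1.515, "tx": 35.5, "ty": -36.1, "tz": 0, "fingers": 0.2},
    {"wx": 0, "wy": 0, "wz": 1.515, "tx": 35.5, "ty": -36.1, "tz": 0, "fingers": 0.2},
    {"wx": 0, "wy": 0, "wz": 1.515, "tx": 35.5, "ty": -36.1, "tz": 0, "fingers": 0.2},
  ],
)

```text
t: 8.4
eef_pos: [0.5287, 0.2173, 0.2463]
eef_rot: [[0.716, -0.698, 0.005], [-0.698, -0.716, 0.001], [0.003, -0.004, -1.0]]
contact_force: [0.2, 0.9, 0.5]
opening: 0.0559
```

Run:
```python
from h import *
c=cap('wrist','w4'); o=ctrl.get_obs(); print({k:np.round(o[k],4).tolist() for k in ['t','joints','eef_pos','eef_rot','contact_force','moment','opening']})
c=cap('side','d4')
```

```text
{'t': 8.45, 'joints': [-36.6001, 23.5835, 11.8419, 112.4802, -6.6776, 44.2883, -65.2075], 'eef_pos': [0.5287, 0.2176, 0.2463], 'eef_rot': [[0.7163, -0.6978, 0.005], [-0.6978, -0.7163, 0.0014], [0.0026, -0.0045, -1.0]], 'contact_force': [-1.3139, -0.1116, 0.1947], 'moment': [-0.0765, 0.0706, -0.0093], 'opening': 0.0559}
```

View pics/w4.png

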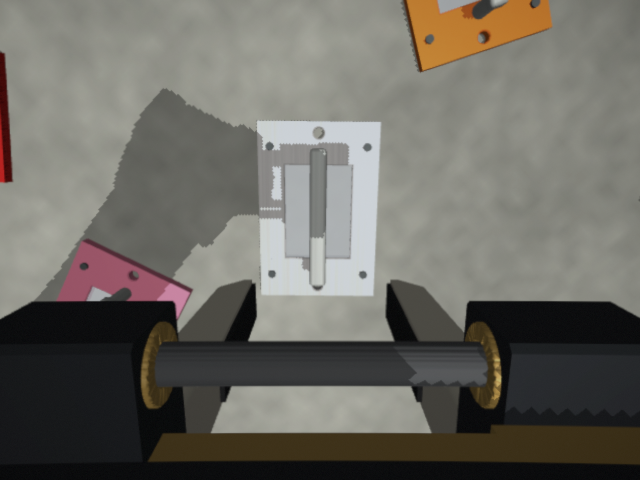

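View pics/d4.png

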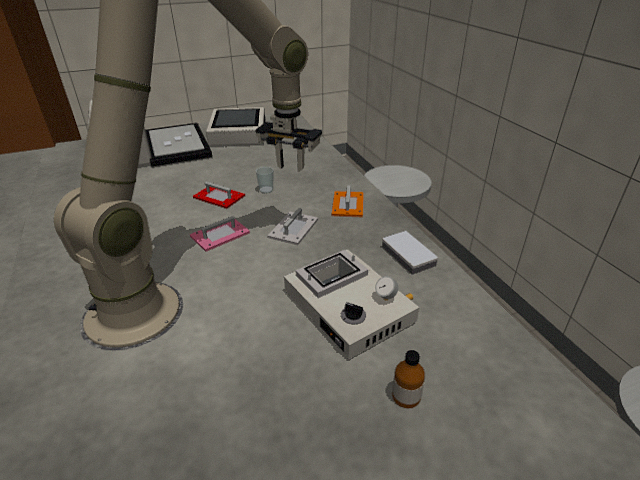

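Run:
```python
import cv2
a=cv2.imread('pics/w3.png'); cv2.imwrite('pics/w3c.png',cv2.resize(a[0:200,330:640],None,fx=2.5,fy=2.5,interpolation=cv2.INTER_CUBIC))
a=cv2.imread('pics/w4.png'); cv2.imwrite('pics/w4c.png',cv2.resize(a[110:310,240:400],None,fx=3,fy=3,interpolation=cv2.INTER_CUBIC))
```

```text
(no output)
```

View pics/w3c.png

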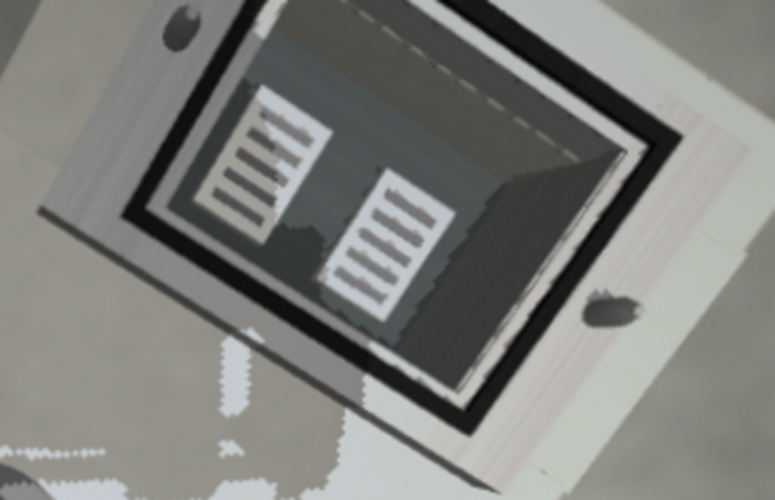

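View pics/w4c.png

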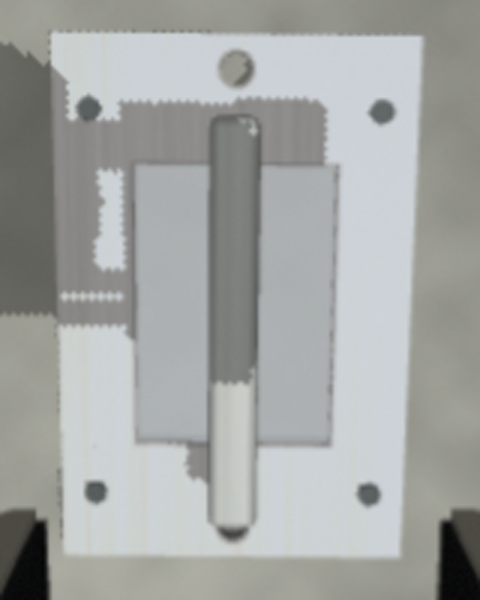

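```bash
cat > f3.py <<'E'
from fit import *
L=lambda n:pickle.load(open(f'pics/{n}.pkl','rb'))
S,W2,W3,W4,C=L('side0'),L('w2'),L('w3'),L('w4'),L('scene0')
u=lambda x,y:(x/5+275-.4,y/5+245-.4); q=lambda x,y:(x/2.5+330-.3,y/2.5-.3)
So=(S,[(u(45,160),(-.11,.15,.06)),(u(375,500),(-.11,-.15,.06)),(u(718,315),(.11,-.15,.06)),(u(172,146),(-.072,.075,.1)),(u(391,52),(.072,.075,.1)),
 (u(216,245),(-.082,.02,.08)),(u(465,127),(.082,.02,.08)),(u(107,137),(-.082,.13,.08))])
o2=(W2,[((238,146),(-.11,-.15,.06)),((628,146),(-.11,.15,.06)),((327,228.5),(-.045,-.08,.07)),((456,183),(-.082,.02,.08)),((616,183),(-.082,.13,.08))])
o3=(W3,[(q(38,208),(-.082,.02,.08)),(q(500,490),(.082,.02,.08)),(q(640,310),(.072,.075,.1)),((320,222),(-.045,-.08,.07)),((214,253),(-.11,-.15,.06))])
for n,ob in dict(side=[So],w2=[o2],w3=[o3],w23=[o2,o3],all=[So,o2,o3]).items():
    p,r=fit(ob,[.5376,-.2044,.218]); c,s=np.cos(p[2]),np.sin(p[2])
    print(n,np.round(p[:2],4),round(np.degrees(p[2]),2),'seat',np.round([p[0]-s*.075,p[1]+c*.075],4),r.tolist())
l=lambda x,y:(x/6+262-.4,y/6+200-.4); m=lambda x,y:((x-400)/6+335-.4,y/6+260-.4); v=lambda x,y:(x/3+240-.3,y/3+110-.3)
ls=[(S,[(l(160,70),(.082,.055,.01)),(l(333,103),(.082,-.055,.01)),(l(35,217),(-.082,.055,.01)),(l(131,152),(-.059,.007,.05))]),
 (C,[(m(515,68),(-.082,-.055,.01)),(m(718,90),(-.082,.055,.01)),(m(695,345),(.082,.055,.01)),(m(482,320),(.082,-.055,.01)),(m(615,70),(-.059,0,.05)),(m(594,250),(.059,0,.05))])]
lw=[(W4,[(v(50,32),(.082,.055,.01)),(v(424,36),(.082,-.055,.01)),(v(64,554),(-.082,.055,.01)),(v(400,556),(-.082,-.055,.01)),(v(236,67),(.072,0,.01)),(v(235,116),(.059,0,.05)),(v(232,530),(-.059,0,.05))])]
for n,ob in dict(fixed=ls,wrist=lw,all=ls+lw).items():
    p,r=fit(ob,[.5285,.2189,.8]); print(n,np.round(p[:2],4),round(np.degrees(p[2]),2),r.tolist())
E
python3 f3.py
```

```text
side [ 0.5376 -0.2044] 12.49 seat [ 0.5214 -0.1312] [[-0.8, -0.3], [-0.2, 1.1], [1.5, -0.4], [0.1, 0.5], [0.1, 0.2], [-0.0, -0.5], [0.5, -0.1], [-1.0, -1.3]]
w2 [ 0.5395 -0.2016] 12.31 seat [ 0.5236 -0.1283] [[-3.9, -1.4], [3.4, -2.8], [-1.6, 2.0], [6.1, 1.1], [-0.2, 0.5]]
w3 [ 0.5394 -0.2003] 12.36 seat [ 0.5234 -0.127 ] [[0.6, -2.3], [1.6, 1.1], [-0.1, -0.9], [-0.5, 1.5], [-4.1, 0.7]]
w23 [ 0.5396 -0.2007] 12.43 seat [ 0.5235 -0.1275] [[-3.1, -0.6], [4.2, -3.0], [-0.6, 2.6], [7.0, 1.4], [0.7, 0.4], [0.3, -1.5], [1.4, 1.5], [-0.5, -0.4], [-0.6, 2.1], [-4.2, 1.4]]
all [ 0.5395 -0.2009] 12.44 seat [ 0.5234 -0.1276] [[-0.5, -1.2], [-0.1, -0.3], [1.4, -1.5], [0.3, -0.5], [0.2, -0.7], [0.2, -1.5], [0.5, -1.1], [-0.7, -2.2], [-3.3, -0.8], [4.0, -3.1], [-0.8, 2.4], [6.8, 1.2], [0.5, 0.2], [0.1, -1.5], [1.1, 1.6], [-0.8, -0.3], [-0.8, 2.2], [-4.4, 1.5]]
fixed [0.5283 0.2192] 46.05 [[0.5, -0.4], [0.2, 0.0], [-0.1, -0.7], [-0.6, -0.7], [-0.3, -0.0], [-0.5, -0.2], [0.2, -0.3], [-0.1, -0.0], [0.1, -0.5], [0.5, 0.1]]
wrist [0.5294 0.2191] 45.16 [[-0.0, -0.5], [-0.3, -0.4], [-0.1, 0.2], [0.1, 0.5], [0.1, 0.4], [0.2, -0.3], [0.0, 0.3]]
all [0.5294 0.2191] 45.23 [[1.2, -0.5], [0.7, 0.2], [0.0, -0.9], [-0.5, -0.8], [-0.2, -0.0], [-0.4, 0.2], [-0.5, 0.0], [-0.7, -0.1], [0.0, -0.4], [-0.0, 0.2], [-0.2, -0.3], [-0.5, -0.4], [-0.0, 0.3], [0.1, 0.5], [-0.1, 0.5], [0.0, -0.2], [0.0, 0.4]]
```

The side view shows the unit unobstructed. In the wrist view the grey lid's bar runs from (318,149) to (317,287) and the hole is at (318,132), matching the fit to half a pixel. Descending to grip it.

Call:
drive_tool(
  plan=[
    {"wx": 0, "wy": 0, "wz": 0.01, "tx": -0.1, "ty": -0.1, "tz": 5, "fingers": 0.2},
    {"wx": 0, "wy": 0, "wz": 0.01, "tx": -0.1, "ty": -0.1, "tz": 10, "fingers": 0.2},
    {"wx": 0, "wy": 0, "wz": 0.01, "tx": -0.1, "ty": -0.1, "tz": 14, "fingers": 0.2},
    {"wx": 0, "wy": 0, "wz": 0.01, "tx": -0.1, "ty": -0.1, "tz": 17, "fingers": 0.2},
    {"wx": 0, "wy": 0, "wz": 0.01, "tx": -0.1, "ty": -0.1, "tz": 19, "fingers": 0.2},
    {"wx": 0, "wy": 0, "wz": 0.01, "tx": -0.1, "ty": -0.1, "tz": 19.9, "fingers": 0.2},
    {"wx": 0, "wy": 0, "wz": 0.01, "tx": -0.1, "ty": -0.1, "tz": 19.9, "fingers": 0.2},
    {"wx": 0, "wy": 0, "wz": 0.01, "tx": -0.1, "ty": -0.1, "tz": 19.9, "fingers": 0.2},
  ],
)

```text
t: 9.3
eef_pos: [0.5301, 0.2197, 0.0481]
eef_rot: [[0.709, -0.705, 0.006], [-0.705, -0.709, 0.002], [0.003, -0.005, -1.0]]
contact_force: [-0.4, 0.4, -0.3]
opening: 0.0558
```

Run:
```python
from h import *
o=ctrl.get_obs(); print({k:np.round(o[k],4).tolist() for k in ['t','eef_pos','eef_rot','contact_force']}); c=cap('side','d5')
a=cv2.imread('pics/d5.png'); cv2.imwrite('pics/d5c.png',cv2.resize(a[140:270,230:370],None,fx=4.5,fy=4.5))
```

```text
{'t': 9.3, 'eef_pos': [0.5301, 0.2197, 0.0481], 'eef_rot': [[0.7093, -0.7049, 0.0058], [-0.7049, -0.7093, 0.0019], [0.0028, -0.0054, -1.0]], 'contact_force': [-0.4299, 0.3669, -0.2539]}
```

View pics/d5c.png

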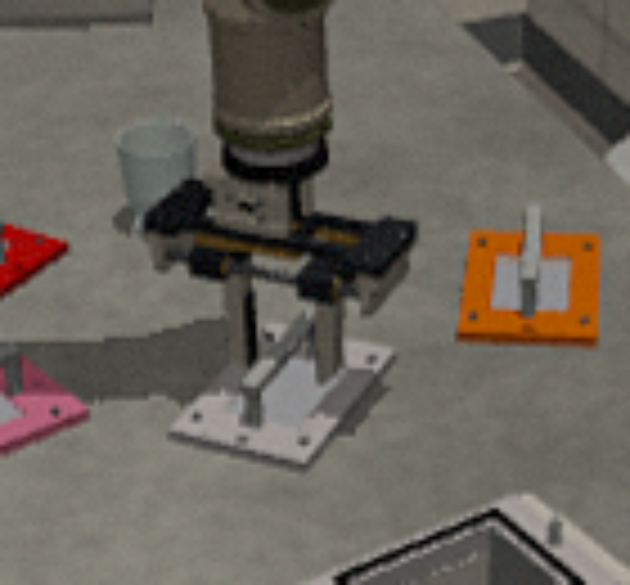

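The fingers straddle the grey lid's bar at about its middle, clear of the lid plate. Closing.

Call:
drive_tool(
  plan=[
    {"wx": 0, "wy": 0, "wz": 0, "tx": 0, "ty": 0, "tz": 0.1, "fingers": -0.9},
    {"wx": 0, "wy": 0, "wz": 0, "tx": 0, "ty": 0, "tz": 0.1, "fingers": -0.9},
    {"wx": 0, "wy": 0, "wz": 0, "tx": 0, "ty": 0, "tz": 0.1, "fingers": -0.9},
    {"wx": 0, "wy": 0, "wz": 0, "tx": 0, "ty": 0, "tz": 0.1, "fingers": -0.9},
    {"wx": 0, "wy": 0, "wz": 0, "tx": 0, "ty": 0, "tz": 0.1, "fingers": -0.9},
    {"wx": 0, "wy": 0, "wz": 0, "tx": 0, "ty": 0, "tz": 0.1, "fingers": -0.9},
    {"wx": 0, "wy": 0, "wz": 0, "tx": 0, "ty": 0, "tz": 0.1, "fingers": -0.9},
  ],
  force=50,
)

```text
t: 10.05
eef_pos: [0.53, 0.22, 0.0475]
eef_rot: [[0.71, -0.705, 0.006], [-0.705, -0.71, 0.002], [0.003, -0.006, -1.0]]
contact_force: [-1.9, 1.1, 2.1]
opening: 0.0134
```

Call:
drive_tool(
  plan=[
    {"wx": 0, "wy": 0, "wz": 0, "tx": 0, "ty": 0, "tz": -1, "fingers": -0.9},
    {"wx": 0, "wy": 0, "wz": 0, "tx": 0, "ty": 0, "tz": -3, "fingers": -0.9},
    {"wx": 0, "wy": 0, "wz": 0, "tx": 0, "ty": 0, "tz": -6, "fingers": -0.9},
    {"wx": 0, "wy": 0, "wz": 0, "tx": 0, "ty": 0, "tz": -9, "fingers": -0.9},
    {"wx": 0, "wy": 0, "wz": 0, "tx": 0, "ty": 0, "tz": -12, "fingers": -0.9},
    {"wx": 0, "wy": 0, "wz": 0, "tx": 0, "ty": 0, "tz": -14, "fingers": -0.9},
    {"wx": 0, "wy": 0, "wz": 0, "tx": 0, "ty": 0, "tz": -14, "fingers": -0.9},
  ],
  force=60,
)

```text
t: 10.75
eef_pos: [0.5302, 0.2198, 0.1902]
eef_rot: [[0.709, -0.705, 0.01], [-0.705, -0.709, 0.004], [0.004, -0.01, -1.0]]
contact_force: [1.0, -0.7, -5.8]
opening: 0.0137
```

Call:
drive_tool(
  plan=[
    {"wx": 0, "wy": 0, "wz": 0.05, "tx": 2, "ty": 2.1, "tz": 0, "fingers": -0.9},
    {"wx": 0, "wy": 0, "wz": 0.1, "tx": 4, "ty": 4.2, "tz": 0, "fingers": -0.9},
    {"wx": 0, "wy": 0, "wz": 0.15, "tx": 6, "ty": 6.2, "tz": 0, "fingers": -0.9},
    {"wx": 0, "wy": 0, "wz": 0.2, "tx": 8, "ty": 8.3, "tz": 0, "fingers": -0.9},
    {"wx": 0, "wy": 0, "wz": 0.25, "tx": 10, "ty": 10.4, "tz": 0, "fingers": -0.9},
    {"wx": 0, "wy": 0, "wz": 0.3, "tx": 12, "ty": 12.5, "tz": 0, "fingers": -0.9},
    {"wx": 0, "wy": 0, "wz": 0.35, "tx": 14, "ty": 14.6, "tz": 0, "fingers": -0.9},
    {"wx": 0, "wy": 0, "wz": 0.4, "tx": 16, "ty": 16.7, "tz": 0, "fingers": -0.9},
    {"wx": 0, "wy": 0, "wz": 0.45, "tx": 18, "ty": 18.8, "tz": 0, "fingers": -0.9},
    {"wx": 0, "wy": 0, "wz": 0.5, "tx": 20, "ty": 20.9, "tz": 0, "fingers": -0.9},
    {"wx": 0, "wy": 0, "wz": 0.55, "tx": 22, "ty": 23, "tz": 0, "fingers": -0.9},
    {"wx": 0, "wy": 0, "wz": 0.573, "tx": 23.5, "ty": 24.5, "tz": 0, "fingers": -0.9},
    {"wx": 0, "wy": 0, "wz": 0.573, "tx": 24, "ty": 25, "tz": 0, "fingers": -0.9},
    {"wx": 0, "wy": 0, "wz": 0.573, "tx": 24, "ty": 25, "tz": 0, "fingers": -0.9},
    {"wx": 0, "wy": 0, "wz": 0.573, "tx": 24, "ty": 25, "tz": 0, "fingers": -0.9},
  ],
)

```text
t: 12.25
eef_pos: [0.5239, -0.1255, 0.1881]
eef_rot: [[0.215, -0.977, 0.009], [-0.977, -0.215, 0.005], [-0.003, -0.01, -1.0]]
contact_force: [0.1, -0.2, -4.7]
opening: 0.0132
```

Run:
```python
from h import *
o=ctrl.get_obs(); print({k:np.round(o[k],4).tolist() for k in ['t','joints','eef_pos','eef_rot','contact_force','moment','opening']}); r=o['eef_rot']; print(np.degrees(np.arctan2(r[1][0],r[0][0])))
c=cap('side','d6');c=cap('wrist','w6')
a=cv2.imread('pics/d6.png'); cv2.imwrite('pics/d6c.png',cv2.resize(a[200:350,270:430],None,fx=4.5,fy=4))
```

```text
{'t': 12.25, 'joints': [-5.5536, 26.5383, 18.5659, 120.1623, -15.0385, 34.999, -54.0619], 'eef_pos': [0.5239, -0.1255, 0.1881], 'eef_rot': [[0.2151, -0.9766, 0.0087], [-0.9766, -0.215, 0.0051], [-0.0031, -0.0096, -0.9999]], 'contact_force': [0.1335, -0.1869, -4.6545], 'moment': [0.1098, 0.0841, -0.0241], 'opening': 0.0132}
-77.58059036249527
```

View pics/d6c.png

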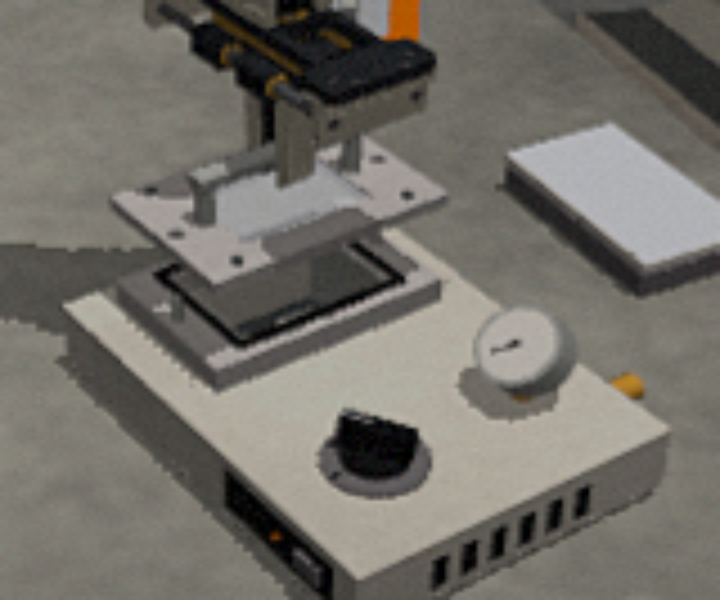

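View pics/w6.png

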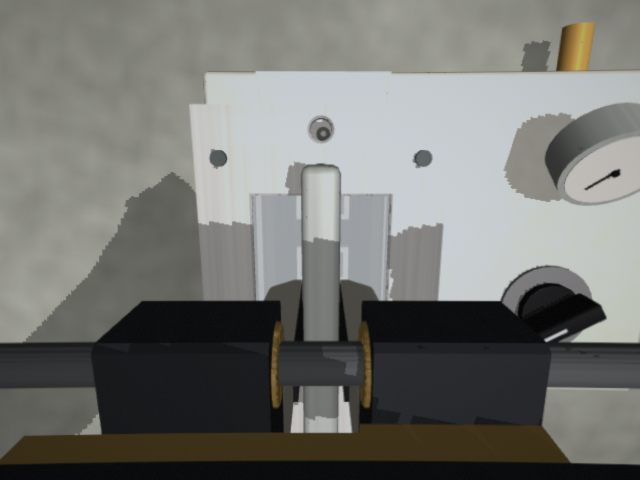

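Through the lid's far hole at about (321,129) the wrist view shows the far dowel's tip, so alignment is close. I'll measure the offset.

```bash
cat > f4.py <<'E'
from h import *
import sys
n=sys.argv[1]
c=pickle.load(open(f'pics/{n}.pkl','rb')); g=cv2.cvtColor(c['image'],cv2.COLOR_RGB2BGR)
cv2.imwrite(f'pics/{n}h.png',cv2.resize(g[100:160,280:365],None,fx=8,fy=8,interpolation=cv2.INTER_CUBIC))
E
python3 f4.py w6
```

```text
(no output)
```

View pics/w6h.png

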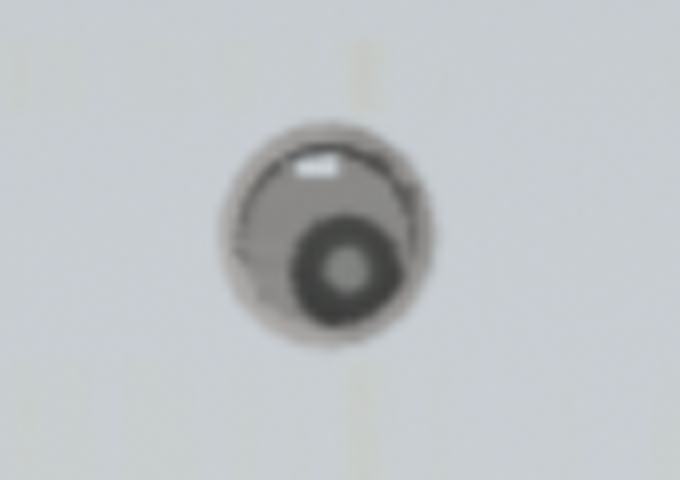

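Run:
```python
from h import *
c=pickle.load(open('pics/w6.pkl','rb')); o=ctrl.get_obs(); R=np.array(o['eef_rot']);z=o['eef_pos'][2]
for zt in (z-.0475+.010,):
    H=onz(c,(320.6,129.1),zt); D=onz(c,(323,133.1),.1); d=D-H
    print(H,D,'world',d,'tool',R.T@np.array([d[0],d[1],0]))
    cen=H[:2]-.072*np.array([np.cos(np.radians(12.42)),np.sin(np.radians(12.42))]); print('lid centre',cen,'seat from dowel',D[:2]-.072*np.array([np.cos(np.radians(12.42)),np.sin(np.radians(12.42))]))
```

```text
[ 0.59429925 -0.1109525   0.15084834] [ 0.59427063 -0.11213251  0.1       ] world [-2.86220942e-05 -1.18000697e-03 -5.08483373e-02] tool [ 1.14599947e-03  2.82635592e-04 -6.16626429e-06]
lid centre [ 0.52398425 -0.12643799] seat from dowel [ 0.52395562 -0.127618  ]
```

Call:
drive_tool(
  plan=[
    {"wx": -0.004, "wy": 0.006, "wz": 0, "tx": 0.1, "ty": 0.05, "tz": 1, "fingers": -0.9},
    {"wx": -0.004, "wy": 0.006, "wz": 0, "tx": 0.1, "ty": 0.05, "tz": 2, "fingers": -0.9},
    {"wx": -0.004, "wy": 0.006, "wz": 0, "tx": 0.1, "ty": 0.05, "tz": 2.6, "fingers": -0.9},
    {"wx": -0.004, "wy": 0.006, "wz": 0, "tx": 0.1, "ty": 0.05, "tz": 3, "fingers": -0.9},
    {"wx": -0.004, "wy": 0.006, "wz": 0, "tx": 0.1, "ty": 0.05, "tz": 3, "fingers": -0.9},
    {"wx": -0.004, "wy": 0.006, "wz": 0, "tx": 0.1, "ty": 0.05, "tz": 3, "fingers": -0.9},
  ],
)

```text
t: 12.95
eef_pos: [0.5241, -0.1263, 0.1583]
eef_rot: [[0.216, -0.976, 0.006], [-0.976, -0.216, -0.002], [0.003, -0.006, -1.0]]
contact_force: [-0.8, -0.8, -4.2]
opening: 0.0137
```

Run:
```python
from h import *
o=ctrl.get_obs(); print({k:np.round(o[k],4).tolist() for k in ['t','eef_pos','eef_rot','contact_force','moment','opening']}); r=o['eef_rot']; print(np.degrees(np.arctan2(r[1][0],r[0][0])))
c=cap('side','d7');c=cap('wrist','w7')
g=cv2.imread('pics/w7.png')
a=cv2.imread('pics/d7.png'); b=cv2.resize(a[230:310,280:380],None,fx=4,fy=5)
h=cv2.resize(g[100:160,280:365],None,fx=4,fy=4,interpolation=cv2.INTER_CUBIC)
o=np.zeros((400,780,3),np.uint8); o[:400,:400]=b; o[:240,420:760]=h; cv2.imwrite('pics/c7.png',o)
```

```text
{'t': 12.95, 'eef_pos': [0.5241, -0.1263, 0.1583], 'eef_rot': [[0.2156, -0.9765, 0.0064], [-0.9765, -0.2156, -0.0018], [0.0031, -0.0059, -1.0]], 'contact_force': [-0.7825, -0.7576, -4.1828], 'moment': [0.0338, 0.038, 0.0626], 'opening': 0.0137}
-77.54871991867563
```

View pics/c7.png

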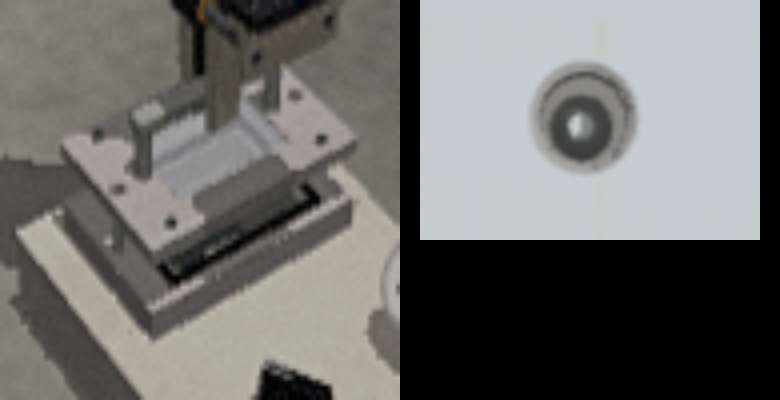

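Run:
```python
from h import *
c=pickle.load(open('pics/w7.pkl','rb')); o=ctrl.get_obs(); R=np.array(o['eef_rot']);z=o['eef_pos'][2]
H=onz(c,(320.4,129.1),z-.0375); D=onz(c,(320.2,130.9),.1); d=D-H; print(H,D,d,R.T@np.array([d[0],d[1],0]))
p=proj(c,[D,D+[0.001,0,0]]);print(p)
```

```text
[ 0.59443968 -0.11220044  0.12109115] [ 0.59429224 -0.11219205  0.1       ] [-1.47442999e-04  8.39171815e-06 -2.10911503e-02] [-3.99915761e-05  1.42159706e-04 -1.07274055e-06]
[[320.2        130.9       ]
 [320.65483458 128.7560307 ]]
```

Hole and dowel agree within 0.2 mm. Lowering slowly with force checks.

Call:
drive_tool(
  plan=[
    {"wx": 0, "wy": 0, "wz": 0, "tx": 0, "ty": 0.03, "tz": 0.4, "fingers": -0.9},
    {"wx": 0, "wy": 0, "wz": 0, "tx": 0, "ty": 0.03, "tz": 0.8, "fingers": -0.9},
    {"wx": 0, "wy": 0, "wz": 0, "tx": 0, "ty": 0.03, "tz": 1.1, "fingers": -0.9},
    {"wx": 0, "wy": 0, "wz": 0, "tx": 0, "ty": 0.03, "tz": 1.4, "fingers": -0.9},
    {"wx": 0, "wy": 0, "wz": 0, "tx": 0, "ty": 0.03, "tz": 1.6, "fingers": -0.9},
    {"wx": 0, "wy": 0, "wz": 0, "tx": 0, "ty": 0.03, "tz": 1.6, "fingers": -0.9},
  ],
)

```text
t: 13.65
eef_pos: [0.524, -0.1264, 0.1422]
eef_rot: [[0.216, -0.976, 0.007], [-0.976, -0.216, -0.002], [0.003, -0.006, -1.0]]
contact_force: [-0.2, -0.0, -4.8]
opening: 0.0132
```

Call:
drive_tool(
  plan=[
    {"wx": 0, "wy": 0, "wz": 0, "tx": 0, "ty": 0.01, "tz": 0.2, "fingers": -0.9},
    {"wx": 0, "wy": 0, "wz": 0, "tx": 0, "ty": 0.01, "tz": 0.4, "fingers": -0.9},
    {"wx": 0, "wy": 0, "wz": 0, "tx": 0, "ty": 0.01, "tz": 0.6, "fingers": -0.9},
    {"wx": 0, "wy": 0, "wz": 0, "tx": 0, "ty": 0.01, "tz": 0.75, "fingers": -0.9},
    {"wx": 0, "wy": 0, "wz": 0, "tx": 0, "ty": 0.01, "tz": 0.9, "fingers": -0.9},
    {"wx": 0, "wy": 0, "wz": 0, "tx": 0, "ty": 0.01, "tz": 0.9, "fingers": -0.9},
  ],
)

```text
t: 14.25
eef_pos: [0.5239, -0.1264, 0.133]
eef_rot: [[0.216, -0.976, 0.006], [-0.976, -0.216, -0.002], [0.003, -0.006, -1.0]]
contact_force: [-0.4, 0.4, -3.9]
opening: 0.0132
```

Run:
```python
from h import *
o=ctrl.get_obs(); print({k:np.round(o[k],4).tolist() for k in ['t','eef_pos','eef_rot','contact_force','moment','opening']})
c=cap('side','d8');c=cap('wrist','w8')
g=cv2.imread('pics/w8.png')
a=cv2.imread('pics/d8.png'); b=cv2.resize(a[230:310,280:380],None,fx=4,fy=5)
h=cv2.resize(g[100:160,280:365],None,fx=4,fy=4,interpolation=cv2.INTER_CUBIC)
o=np.zeros((400,780,3),np.uint8); o[:400,:400]=b; o[:240,420:760]=h; cv2.imwrite('pics/c8.png',o)
```

```text
{'t': 14.25, 'eef_pos': [0.5239, -0.1264, 0.133], 'eef_rot': [[0.2156, -0.9765, 0.0063], [-0.9765, -0.2157, -0.0017], [0.003, -0.0058, -1.0]], 'contact_force': [-0.3588, 0.4006, -3.9224], 'moment': [0.0652, 0.0466, 0.0181], 'opening': 0.0132}
```

View pics/c8.png

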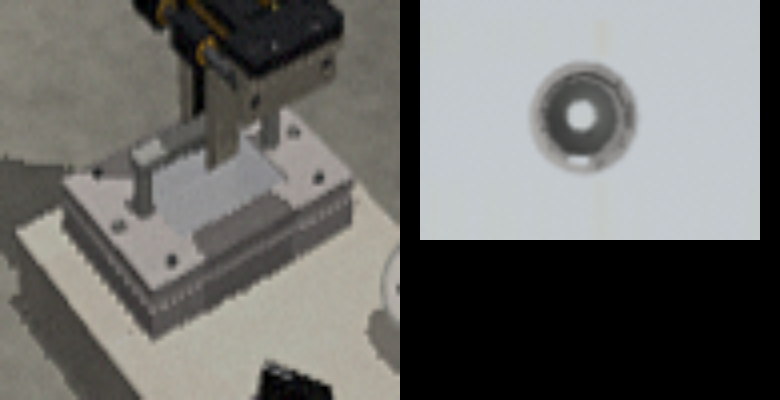

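Far dowel is concentric in its hole (crop 583,117), the lid is level just above the seal, and the near hole is over its dowel (119,226). Pressing on.

Call:
drive_tool(
  plan=[
    {"wx": 0, "wy": 0, "wz": 0, "tx": 0, "ty": 0, "tz": 0.1, "fingers": -0.9},
    {"wx": 0, "wy": 0, "wz": 0, "tx": 0, "ty": 0, "tz": 0.2, "fingers": -0.9},
    {"wx": 0, "wy": 0, "wz": 0, "tx": 0, "ty": 0, "tz": 0.3, "fingers": -0.9},
    {"wx": 0, "wy": 0, "wz": 0, "tx": 0, "ty": 0, "tz": 0.4, "fingers": -0.9},
    {"wx": 0, "wy": 0, "wz": 0, "tx": 0, "ty": 0, "tz": 0.4, "fingers": -0.9},
  ],
)

```text
t: 14.85
eef_pos: [0.5241, -0.1265, 0.1295]
eef_rot: [[0.216, -0.976, 0.007], [-0.976, -0.216, -0.002], [0.003, -0.006, -1.0]]
contact_force: [-2.1, 0.5, 4.9]
opening: 0.0134
```

Call:
drive_tool(
  plan=[
    {"wx": 0, "wy": 0, "wz": 0, "tx": 0, "ty": 0, "tz": 0.15, "fingers": -0.9},
    {"wx": 0, "wy": 0, "wz": 0, "tx": 0, "ty": 0, "tz": 0.25, "fingers": -0.9},
    {"wx": 0, "wy": 0, "wz": 0, "tx": 0, "ty": 0, "tz": 0.3, "fingers": -0.9},
    {"wx": 0, "wy": 0, "wz": 0, "tx": 0, "ty": 0, "tz": 0.3, "fingers": -0.9},
  ],
)

```text
t: 15.25
eef_pos: [0.5241, -0.1265, 0.1274]
eef_rot: [[0.215, -0.977, 0.008], [-0.977, -0.215, -0.001], [0.003, -0.007, -1.0]]
contact_force: [-4.1, 1.2, 15.0]
opening: 0.0133
```

Call:
drive_tool(
  plan=[
    {"wx": 0, "wy": 0, "wz": 0, "tx": 0, "ty": 0.02, "tz": 0.13, "fingers": -0.9},
    {"wx": 0, "wy": 0, "wz": 0, "tx": 0, "ty": 0.02, "tz": 0.13, "fingers": -0.9},
    {"wx": 0, "wy": 0, "wz": 0, "tx": 0, "ty": 0.02, "tz": 0.13, "fingers": -0.9},
    {"wx": 0, "wy": 0, "wz": 0, "tx": 0, "ty": 0.02, "tz": 0.13, "fingers": -0.9},
  ],
)

```text
t: 15.65
eef_pos: [0.5241, -0.1265, 0.1274]
eef_rot: [[0.215, -0.977, 0.009], [-0.977, -0.215, -0.001], [0.003, -0.009, -1.0]]
contact_force: [-4.9, 2.7, 18.3]
opening: 0.0135
```

Run:
```python
from h import *
o=ctrl.get_obs(); print({k:np.round(o[k],4).tolist() for k in ['t','eef_pos','eef_rot','contact_force','moment','opening']})
c=cap('side','d9');c=cap('scene','s9')
a=cv2.imread('pics/d9.png'); b=cv2.resize(a[230:360,280:425],None,fx=4,fy=4,interpolation=cv2.INTER_CUBIC); cv2.imwrite('pics/d9c.png',b)
a=cv2.imread('pics/s9.png'); b=cv2.resize(a[140:380,200:520],None,fx=2,fy=2,interpolation=cv2.INTER_CUBIC); cv2.imwrite('pics/s9c.png',b)
o=ctrl.get_obs(); print({k:np.round(o[k],4).tolist() for k in ['t','eef_pos','contact_force','moment']})
```

```text
{'t': 15.65, 'eef_pos': [0.5241, -0.1265, 0.1274], 'eef_rot': [[0.2152, -0.9765, 0.0089], [-0.9766, -0.2152, -0.0007], [0.0026, -0.0085, -1.0]], 'contact_force': [-4.9217, 2.715, 18.3462], 'moment': [0.5223, 1.0938, 0.0356], 'opening': 0.0135}
{'t': 15.75, 'eef_pos': [0.5241, -0.1265, 0.1274], 'contact_force': [-4.7313, 2.3744, 17.9397], 'moment': [0.48, 1.1607, 0.0543]}
```

View pics/d9c.png

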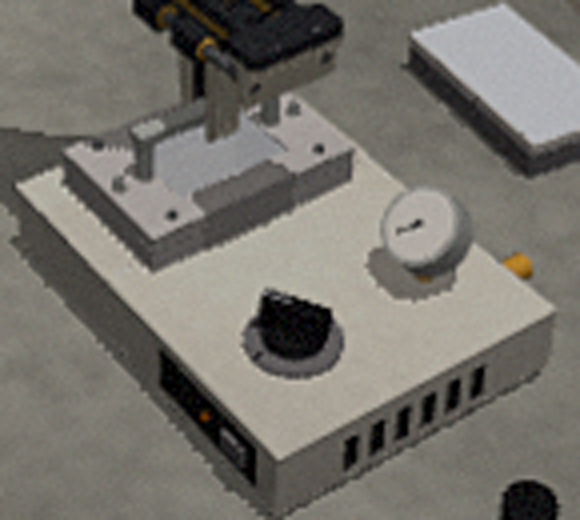

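View pics/s9c.png

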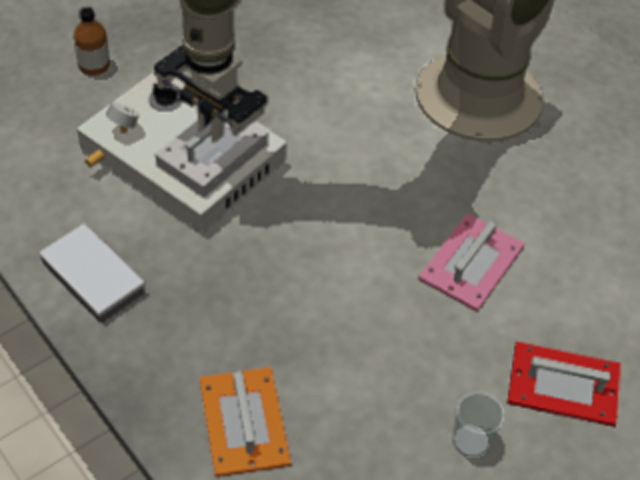

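The side crop shows the lid seated with no visible gap and the knob still turned. The bottle, beaker, slide box and coloured lids are in place in the scene crop. I'll do one more steadiness check while the target is held, then hand in.

Run:
```python
from h import *
for i in range(6): cap('wrist','w10')
o=ctrl.get_obs(); print({k:np.round(o[k],4).tolist() for k in ['t','eef_pos','contact_force','moment','opening']})
if o['contact_force'][2]>14 and o['eef_pos'][2]<.128: print(ticket.finish_job())
```

```text
{'t': 16.05, 'eef_pos': [0.5241, -0.1265, 0.1274], 'contact_force': [-5.1525, 2.6918, 18.4054], 'moment': [0.4662, 1.1323, 0.0354], 'opening': 0.0131}
the job is handed in; nothing more can be done
None
```

View pics/w10.png

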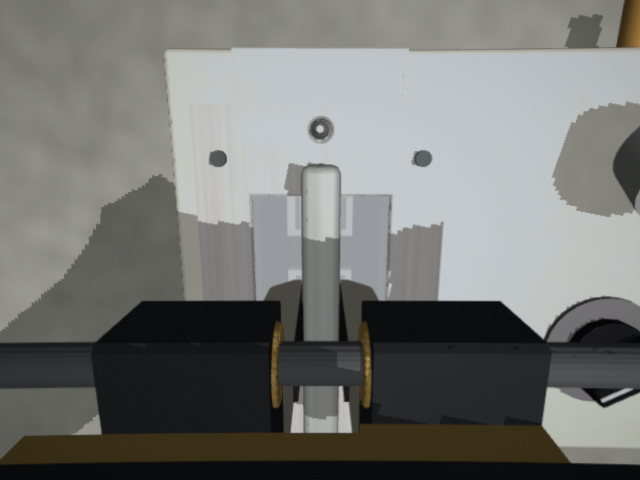

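The job is handed in at 16 s. I turned the valve knob about 60° clockwise past its click. Then I picked up the grey lid, lined it up by looking at the far dowel through its hole, lowered it slowly onto both dowels and pressed it down.

- **Valve:** the pointer stayed on the second mark after I let go, and the knob was still there in the last picture.
- **Lid:** the arm is still gripping it at the 60 N setting and pushing down with about 18 N on top of its weight. The height did not change (0.1274 m) when the push went from 15 to 18 N, so the lid has bottomed out on the flange. The side view shows no gap.
- **Other things:** the bottle, beaker, slide box and coloured lids stand where they were.
- **What disagreed:** the cameras differed by 2–4 mm on where the unit is. The view through the hole settled that. The first move was refused for missing keys, so nothing moved. On the first close, the fingers pressed lightly on the knob (about 15 N sideways, 12 N up). Pulling back from that briefly put about 30 N of pull on the gripped knob before I relaxed it. About 5 N of sideways force on the lid remains.

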